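Put the desk things back on their own coasters

ROBOT

A 6-joint arm with a two-finger parallel gripper is mounted at the origin on a cart in front of the work surface, level with it; the furniture and walls round the work are solid. World frame = base frame: x ahead of the robot, y to its left, z up, the work surface at z = 0. Lengths are in m, angles in rad, forces in N, time in s.
With the tool pointing down it reaches from about 0.3 to 0.775 m from the base axis. Payload 14.6 kg.
Tool frame: the origin (TCP) lies between the finger pads; the fingertips stand 25 mm ahead of it and the grasp point (between the pads) lies 6 mm ahead of it (tip_extent is the distance from the TCP to the fingertips, in m); z points along the fingers, y is the line along which they close (so a half turn about z gives the same grasp; the last joint's range is limited). The gripper opens to 85 mm and grips with 20 to 120 N. Pads are 22 mm wide; open, the fingers measure 114 mm over their backs; the gripper's body (76 mm by 85 mm) begins 54 mm behind the grasp point. The pads swing forward as they close: fully open they stand 13 mm farther back than shut.
Start: joints at [-1.238, 0.3, 1.521, -0, 1.321, -0.067], TCP at [0.214, -0.507, 0.256] pointing down, gripper open.
Joint ranges: [-3.03, 3.03], [-0.79, 2.21], [0.23, 2.52], [-1.04, 4.18], [0, 3.07], [-2.55, 2.55]. Speed limits (rad/s): [2.22, 2.22, 2.57, 3.14, 3.14, 3.14].

INTERFACE

Orientations are given as a unit quaternion [x, y, z, w].
In Python, from cell import * gives the robot as it stands.
- The arm moves only by the shell command python3 -m jog 'ROWS' [OPENING]. ROWS is JSON, a list that holds one entry, the list of rows, each a list of 4 numbers: the shift along the world's x, y, z in units of 0.25 m (1.0 is 0.25 m), then the turn about the world's z in units of 90 degrees (1.0 is 90 degrees). A call has 1 to 10 rows; each row is the pose to reach, as a shift and turn from the pose commanded when the call began; what a row does not reach only later rows make up. A row lasts 1/8 s, in which the tool goes at most 62.5 mm and 10.7 degrees, less where a joint would pass 70% of its speed; a pose out of reach is approached as far as the arm can. A call with a number of a shift or a turn outside -1 to 1 is refused whole. A call with a gripper value outside its range is refused whole. OPENING is the opening, from -1 (shut) to 1 (fully open), set as the call begins (- or left out, the last holds). The fingers move at their own pace and stop on an object; the grip force is fixed at half the most. Time passes only in rows, so rows that repeat a pose let the fingers close. It gives the time, the measured TCP pose, the force, the opening and the grip force at its end, in the units of the state.
- state(): the state, without advancing time (a new reading comes with each control period).
- snapshot(name): name is "side" or "top" or "wrist"; returns the picture (480x640x3 uint8, blue, green, red); there is no depth.
- camera_model(name): a dict with "camera_matrix" (3x3 intrinsics, pixels), "position" and "attitude" of the camera in the world. Camera axes: x right, y down, z forward; pixel columns grow to the right and rows downward; lengths in m; the calibration is good to about 2 mm. A picture is of the moment at which its call begins: read the wrist's pose just before it. camera_model takes no time and is no camera call; for the wrist camera it gives the pose at the moment of the call.
- close_job(): hands the job in; it is judged then, once.
Trained networks look in the newest picture that a camera, given by its name, has taken for a name from the list of things; names that differ only in an ending like _2 or _b are one class to them, and where a whole thing is asked for, a point or a joint stands for the part that bears it (a point fixed in the world has none). Each returns a list of dicts, best first, with "p" (0 to 1); they miss things now and then, are a little off and sometimes report something else, mostly with a low value. They report only what shows in the picture. A call takes as long as a camera call. They do not tell look-alikes from the thing itself.
- find_in(camera, name): "point" ([x, y, z] in m, in the coordinates of the camera as it stood for that picture, good to about 4 mm: the middle of the surface that is visible of it).
The state is a dict: "time_s": time; "joint_pos": joint angles; "joint_velocities": joint speeds; "joint_efforts": joint torques, N m; "tcp_pos": TCP position; "tcp_rot": TCP orientation; "wrist_force": force on the tool from outside, world axes, zero at the start; "torque": the same for the moment, N m; "opening": finger opening in m; "finger_force": force on a finger pad.
Only numpy, scipy, OpenCV 4.12 (cv2) and the standard library are available. Lean on these libraries where they do the work, as an engineer would, in place of code of your own. Each camera call takes 0.05 s, during which the arm holds its last target. There are 200 camera calls.

TASK

The four things that stand upright in round coasters on the desk are all in the wrong ones: rearrange them so that each stands upright in its own, the fat red marker pen in the red one, the tall yellow-capped bottle in the yellow one, the blue-capped ink jar in the blue one and the stamp in the brown wooden one. A coaster has room for only one thing, so park a thing on the empty grey coaster whenever you need a free spot; it must be empty again at the end. Tip nothing over, and leave the tape roll that lies among them where it is.

Things in the scene. Friction and masses are not known exactly. Their poses are not given: they have to be found in the camera images.
- red_marker_centre (a point): fat marker pen standing upright on its flat end: red body with a black cap (cap from 58 mm up, with a thin clip on one side), round, 28 mm in diameter, 92 mm tall. This point is its centre, half-way up (46 mm above its underside), z along its upright axis. At the start it stands in a coaster that is not its own.
- yellow_bottle_centre (a point): bottle standing upright: white body with a yellow cap, round, 40 mm in diameter (cap 38 mm, from 96 mm up), 138 mm tall. This point is its centre, half-way up (69 mm above its underside), z along its upright axis. At the start it stands in a coaster that is not its own.
- ink_jar_centre (a point): small jar of stamp ink standing upright: white body with a blue cap, round, 72 mm tall: body 38 mm in diameter and straight to 39 mm up, then a rounded shoulder, and a cap 35 mm in diameter from 56 mm up. This point is its centre, half-way up (36 mm above its underside), z along its upright axis. At the start it stands in a coaster that is not its own.
- stamp_centre (a point): hand stamp standing upright: turned wooden handle on a black round foot, 34 mm in diameter at the foot, up to 28 mm in the upper half, 73 mm tall. This point is its centre, half-way up (36.5 mm above its underside), z along its upright axis. At the start it stands in a coaster that is not its own.
- coaster_red: red round coaster, fixed to the desk: rim 68 mm in diameter and 10 mm high, wall 6 mm, flat floor 56 mm in diameter inside, 4 mm above the desk. Origin: centre of its underside, at desk height. One thing stands in it at the start.
- coaster_yellow: yellow round coaster, fixed to the desk: rim 68 mm in diameter and 10 mm high, wall 6 mm, flat floor 56 mm in diameter inside, 4 mm above the desk. Origin: centre of its underside, at desk height. One thing stands in it at the start.
- coaster_blue: blue round coaster, fixed to the desk: rim 68 mm in diameter and 10 mm high, wall 6 mm, flat floor 56 mm in diameter inside, 4 mm above the desk. Origin: centre of its underside, at desk height. One thing stands in it at the start.
- coaster_wood: brown wooden round coaster, fixed to the desk: rim 68 mm in diameter and 10 mm high, wall 6 mm, flat floor 56 mm in diameter inside, 4 mm above the desk. Origin: centre of its underside, at desk height. One thing stands in it at the start.
- coaster_spare: grey round coaster, fixed to the desk: rim 68 mm in diameter and 10 mm high, wall 6 mm, flat floor 56 mm in diameter inside, 4 mm above the desk. Origin: centre of its underside, at desk height. It is empty at the start, has a black centre, and is nobody's own place.
- tape_roll_centre (a point): roll of tan parcel tape lying flat on the desk, 92 mm in diameter, 48 mm high, loose; it stands among the coasters and is not to be moved. This point is its centre, 24 mm above the desk.
Mind the look-alikes: they are no part of the job. Leave any pink or purple look-alike of the part that bears ink_jar_centre alone.

How it is judged:
By the outcome, as a careful person would: the job done as asked, in the order asked, and still so for the second after the job is handed in, with the robot touching nothing.
It also fails if it takes over 125 s, if anything falls off the work surface, if the arm or the gripper's body presses on something with over 40 N, if the wrist force passes 120 N, or if a joint passes its speed limit or range.

## Working session

There is one attempt and no reset: what is moved stays moved. The work goes in short steps, Python scripts to look and compute and a shell command to move; the robot and the scene stay as the last step left them, time stands still between calls to the robot, and variables do not carry over. Pictures are saved under pics/ and viewed, at most 18 in all, crops included, and the job is handed in when it is done.

```bash
mkdir -p pics; cat > h.py <<'E'
from cell import *
import numpy as np, cv2
from scipy.spatial.transform import Rotation as R
def cam(n):
    m=camera_model(n); a=np.array(m["attitude"],float)
    Rm=R.from_quat(a).as_matrix() if a.size==4 else a.reshape(3,3)
    return np.array(m["camera_matrix"],float).reshape(3,3),np.array(m["position"],float),Rm
def find(c,n,M=None):
    K,p,Rm=M or cam(c)
    return [(round(d["p"],2),np.round(Rm@np.array(d["point"])+p,3),np.round((K@(np.array(d["point"])/d["point"][2]))[:2])) for d in find_in(c,n)]
def px(c,u,v,z,M=None):
    K,p,Rm=M or cam(c)
    r=Rm@np.linalg.solve(K,[u,v,1]); return p+r*(z-p[2])/r[2]
E
python3 - <<'E'
from h import *
for c in("top","side"):
    cv2.imwrite(f"pics/{c}0.png",snapshot(c)); print(c,cam(c)[1])
    for n in ["red_marker_centre","yellow_bottle_centre","ink_jar_centre","stamp_centre","coaster_red","coaster_yellow","coaster_blue","coaster_wood","coaster_spare","tape_roll_centre"]:
        print(n,[x for x in find(c,n) if x[0]>.2])
print(state())
E
```

```text
top [0.41828463 0.08969152 1.02199932]
red_marker_centre [(0.66, array([ 0.626, -0.11 ,  0.088]), array([436., 192.]))]
yellow_bottle_centre [(0.73, array([ 0.423, -0.165,  0.122]), array([476., 308.])), (0.25, array([0.457, 0.026, 0.002]), array([355., 290.]))]
ink_jar_centre [(0.84, array([0.638, 0.323, 0.068]), array([193., 186.])), (0.74, array([0.474, 0.205, 0.049]), array([258., 278.])), (0.56, array([0.615, 0.228, 0.071]), array([245., 198.])), (0.56, array([0.623, 0.135, 0.07 ]), array([297., 194.])), (0.46, array([ 0.621, -0.11 ,  0.   ]), array([426., 204.]))]
stamp_centre [(0.76, array([0.461, 0.019, 0.07 ]), array([362., 286.]))]
coaster_red [(0.64, array([0.458, 0.027, 0.003]), array([355., 289.]))]
coaster_yellow [(0.65, array([0.611, 0.224, 0.009]), array([252., 207.]))]
coaster_blue [(0.55, array([ 0.427, -0.165,  0.013]), array([459., 306.]))]
coaster_wood [(0.87, array([ 0.618, -0.112, -0.   ]), array([427., 206.]))]
coaster_spare [(0.8, array([0.607, 0.027, 0.004]), array([355., 211.]))]
tape_roll_centre [(0.61, array([0.473, 0.201, 0.046]), array([260., 279.]))]
s
[... 1113 characters left out ...]
.1, 'joint_pos': array([-1.23760619e+00,  2.99879486e-01,  1.52098783e+00,  2.78735768e-05,
        1.32068805e+00, -6.66338139e-02]), 'joint_velocities': array([-0.00076783,  0.00055332, -0.00038449, -0.00028862,  0.0011797 ,
       -0.00179759]), 'joint_efforts': array([-2.70215372e-05, -5.43353713e+01, -3.61994469e+01, -1.29149371e-04,
        5.14050607e-04, -5.47343257e-05]), 'tcp_pos': array([ 0.21407569, -0.50662483,  0.25629699]), 'tcp_rot': array([9.80084747e-01, 1.98579679e-01, 1.58613353e-05, 1.66871365e-05]), 'wrist_force': array([ 0.16802309,  1.60522308, -0.19911997]), 'torque': array([-0.01103278,  0.0241084 ,  0.02581061]), 'finger_force': 0.0, 'opening': 0.08544623132667716}
```

View pics/top0.png

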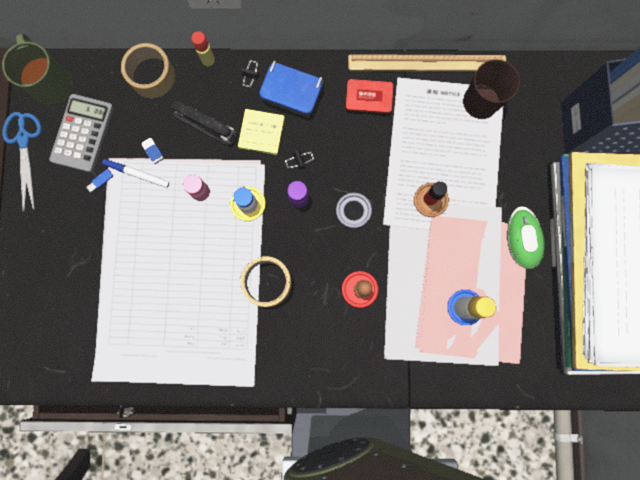

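View pics/side0.png

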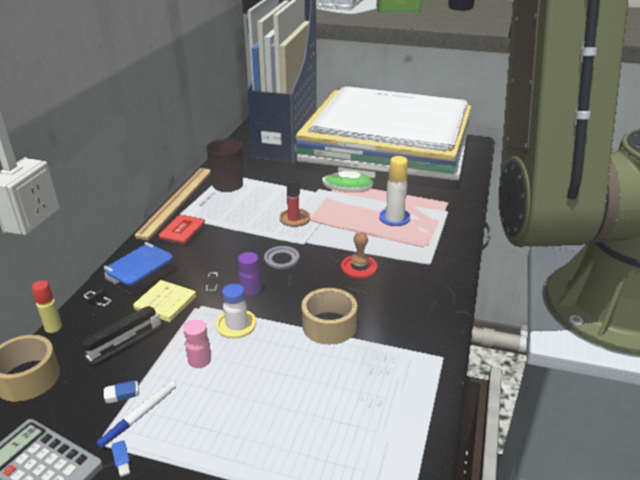

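```bash
python3 - <<'E'
from h import *
t=cv2.imread("pics/top0.png");s=cv2.imread("pics/side0.png")
f=lambda i,u,v,w=33:cv2.resize(i[v-w:v+w,u-w:u+w],(260,260),interpolation=cv2.INTER_CUBIC)
A=np.hstack([f(t,245,200,60),f(t,432,197),f(t,362,289)])
B=np.hstack([f(s,235,305,60),f(s,294,205),f(s,360,255)])
cv2.imwrite("pics/crop0.png",np.vstack([A,B]))
h=cv2.cvtColor(t,cv2.COLOR_BGR2HSV)
def blob(u,v,w,lo,hi):
    m=np.zeros(h.shape[:2],np.uint8);m[v-w:v+w,u-w:u+w]=cv2.inRange(h,np.array(lo),np.array(hi))[v-w:v+w,u-w:u+w]
    n,l,st,c=cv2.connectedComponentsWithStats(m);k=1+st[1:,4].argmax()
    pts=cv2.findNonZero((l==k).astype(np.uint8));(c2,r)=cv2.minEnclosingCircle(pts)
    return c2,r
for n,a in dict(red=(358,289,24,(0,150,120),(6,255,255)),yel=(250,205,24,(22,120,120),(35,255,255)),blue=(461,307,24,(100,120,60),(125,255,255)),wood=(430,202,24,(7,90,80),(18,255,255)),spare=(354,210,24,(0,0,90),(179,80,255))).items():
    c,r=blob(*a);print(n,np.round(c,1),round(r,1),px("top",*c,.01).round(4), r/cam("top")[0][0,0]*1.01)
M=cam("top")
for n,a in dict(jar=(244,197,15,(100,120,60),(125,255,255),.076),bottle=(482,307,18,(20,120,100),(33,255,255),.142)).items():
    c,r=blob(*a[:5]);print(n,np.round(c,1),round(r,1),px("top",*c,a[5]).round(4))
E
```

```text
red [359.7 288.9] 18.4 [0.4576 0.0185 0.01  ] 0.03442259911283149
yel [251.5 208.5] 10.1 [0.6086 0.2241 0.01  ] 0.018924188961384734
blue [464.9 307.2] 17.7 [ 0.4251 -0.1767  0.01  ] 0.03307327578726832
wood [430.9 199.6] 17.2 [ 0.628  -0.1173  0.01  ] 0.03215933547143398
spare [353.4 209.8] 18.1 [0.6075 0.0302 0.01  ] 0.03390204401883851
jar [243. 197.] 9.5 [0.6169 0.231  0.076 ]
bottle [481.9 306.5] 13.4 [ 0.4256 -0.1693  0.142 ]
```

View pics/crop0.png

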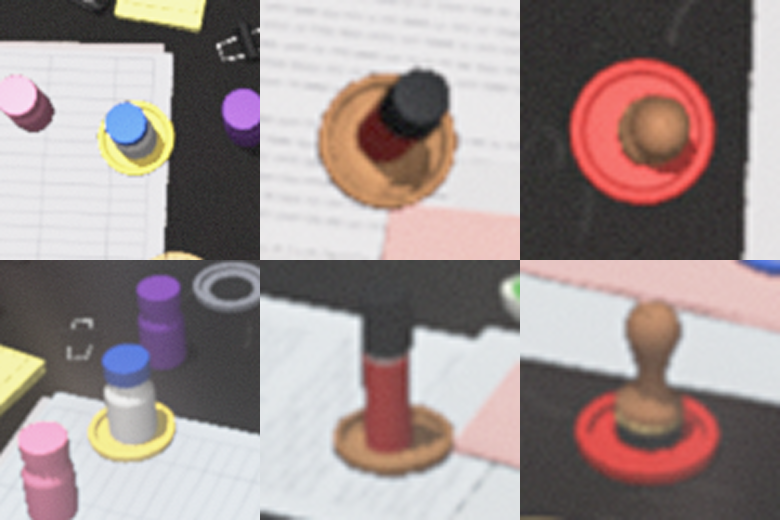

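Three candidates for the ink jar in the top view: pink at (193,186), blue-capped at (245,198), and purple at (297,194). Only the one at (245,198), in the yellow coaster, has a white body and blue cap; the crop confirms it. Other pairings: marker (438,190) in wood, stamp (362,288) in red, bottle (482,307) in blue. I'll now overlay the measured poses on both views to check them.

```bash
cat >> h.py <<'E'
def proj(c,P):
    K,p,Rm=cam(c); q=(np.asarray(P)-p)@Rm; q=q@K.T; return q[:,:2]/q[:,2:]
def ring(img,c,x,y,z,r,s,off,col=(0,255,0)):
    a=np.linspace(0,2*np.pi,60); P=proj(c,np.c_[x+r*np.cos(a),y+r*np.sin(a),0*a+z])
    cv2.polylines(img,[np.int32(np.round((P-off)*s))],True,col,1)
E
cat > ov.py <<'E'
from h import *
def overlay(T,S,coast,items,out):
    tiles=[]
    for c,i in(("top",T),("side",S)):
        row=[]
        for k,(x,y) in coast.items():
            ct=proj(c,[[x,y,.03]])[0].round()-30; s=2.6; u,v=ct.astype(int)
            b=cv2.resize(i[v:v+60,u:u+60],None,fx=s,fy=s,interpolation=cv2.INTER_CUBIC)
            ring(b,c,x,y,.01,.034,s,ct)
            for (X,Y,H,r) in items: 
                ring(b,c,X,Y,H,r,s,ct,(255,0,255)); ring(b,c,X,Y,.004,r,s,ct,(255,255,0))
            row.append(b)
        tiles.append(np.hstack(row))
    cv2.imwrite(out,np.vstack(tiles))
E
python3 - <<'E'
from ov import *
C=dict(red=px("top",360.2,289.2,.01)[:2],yel=px("top",247.8,203.2,.01)[:2],blue=px("top",464.5,307.2,.01)[:2],wood=px("top",431.2,199.6,.01)[:2],spare=px("top",353.8,209.9,.01)[:2])
I=[(*px("top",243.1,196,.076)[:2],.076,.0175),(*px("top",439.6,188.2,.096)[:2],.096,.014),(*px("top",364,288.2,.063)[:2],.063,.014),(*px("top",483,306.7,.142)[:2],.142,.019)]
print({k:v.round(4) for k,v in C.items()});print(np.round(I,4))
overlay(cv2.imread("pics/top0.png"),cv2.imread("pics/side0.png"),C,I,"pics/ov0.png")
E
```

```text
{'red': array([0.457 , 0.0175]), 'yel': array([0.6188, 0.2314]), 'blue': array([ 0.4251, -0.1759]), 'wood': array([ 0.6281, -0.1179]), 'spare': array([0.6072, 0.0294])}
[[ 0.6187  0.2308  0.076   0.0175]
 [ 0.6306 -0.1153  0.096   0.014 ]
 [ 0.4568  0.0146  0.063   0.014 ]
 [ 0.4253 -0.1711  0.142   0.019 ]]
```

View pics/ov0.png

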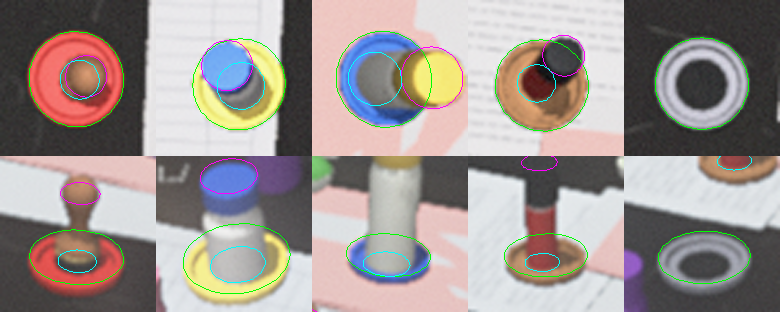

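The overlay rings match within about 2 px. The side view puts things slightly further in +y, so I'll use the wrist camera to settle it on the way to the stamp.

```bash
python3 -m jog '[[[0.5,1,0.1,0.744],[0.5,1,0.1,0.744],[0.5,1,0.1,0.744],[0.5,1,0.1,0.744],[0.5,1,0.1,0.744],[0.5,1,0.1,0.744],[0.5,1,0.1,0.744],[0.5,1,0.1,0.744]]]'; python3 -m jog '[[[0.32,0.9,0,0],[0.32,0.9,0,0],[0.32,0.9,0,0],[0.32,0.9,0,0],[0.32,0.9,0,0],[0.32,0.9,0,0],[0.32,0.9,0,0]]]'
cat > wf.py <<'E'
from h import *
import sys
def wf(names,out=None):
    s=state();M=cam("wrist");i=snapshot("wrist")
    if out: cv2.imwrite(out,i)
    print(s["time_s"],s["tcp_pos"].round(4),R.from_quat(s["tcp_rot"]).as_matrix()[:,1].round(3),M[1].round(3))
    for n in names: print(n,[x for x in find("wrist",n,M) if x[0]>.3])
    return i,M
E
python3 - <<'E'
from wf import *
wf(["coaster_red","stamp_centre","coaster_spare","coaster_blue","coaster_wood","coaster_yellow"],"pics/w1.png")
E
```

```text
time_s: 2.1
tcp_pos: [0.3391, -0.2566, 0.2814]
tcp_rot: [0.708, 0.706, 0.0, 0.0]
wrist_force: [-0.3, 0.1, 0.0]
opening: 0.0856
finger_force: 0.0
time_s: 2.98
tcp_pos: [0.4189, -0.0326, 0.2813]
tcp_rot: [0.709, 0.706, -0.0, 0.0]
wrist_force: [0.5, -0.3, -0.3]
opening: 0.0851
finger_force: 0.0
2.975 [ 0.4189 -0.0326  0.2813] [ 1.    -0.004 -0.   ] [0.42  0.033 0.398]
coaster_red [(0.7, array([0.458, 0.024, 0.005]), array([360., 145.]))]
stamp_centre [(0.64, array([0.457, 0.018, 0.069]), array([367., 154.]))]
coaster_spare [(0.97, array([0.616, 0.033, 0.003]), array([536., 134.]))]
coaster_blue [(0.87, array([ 0.428, -0.168,  0.01 ]), array([327., 342.]))]
coaster_wood [(0.79, array([ 0.626, -0.11 ,  0.007]), array([529., 284.]))]
coaster_yellow []
```

View pics/w1.png

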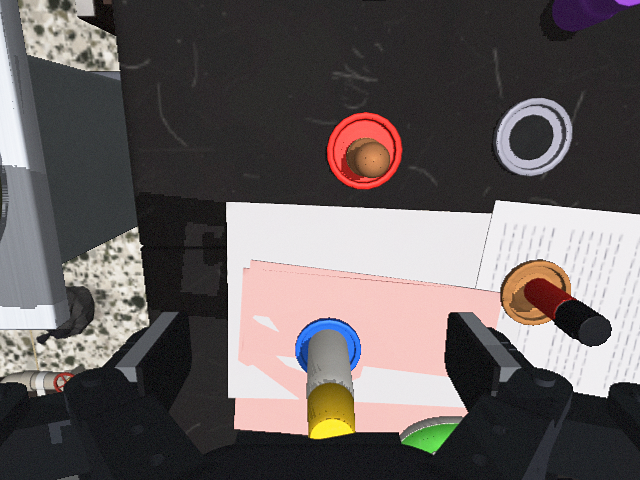

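Wrist view: red coaster (365,151), stamp knob (372,159), spare (533,136), wood (536,291), blue (328,349), marker top (592,331). I'll convert these pixels to positions.

```bash
python3 - <<'E'
from h import *
for n,u,v,z in [("red",365,151,.01),("knob",372,159,.063),("spare",533,136.5,.01),("wood",536.5,291.5,.01),("blue",328,349,.01),("marker",592,331,.096),("bottle",332,430,.142),("bottle foot c~",328,345,.03)]: print(n,px("wrist",u,v,z).round(4))
E
```

```text
red [0.4621 0.0193 0.01  ]
knob [0.4619 0.0152 0.063 ]
spare [0.6104 0.0312 0.01  ]
wood [ 0.6323 -0.1147  0.01  ]
blue [ 0.4295 -0.1758  0.01  ]
marker [ 0.6327 -0.1148  0.096 ]
bottle [ 0.4293 -0.168   0.142 ]
bottle foot c~ [ 0.429  -0.1608  0.03  ]
```

```bash
python3 -m jog '[[[0.164,0.196,0,0],[0.164,0.196,0,0],[0.164,0.196,-0.25,0],[0.164,0.196,-0.5,0],[0.164,0.196,-0.65,0],[0.164,0.196,-0.8,0],[0.164,0.196,-0.877,0],[0.164,0.196,-0.877,0],[0.164,0.196,-0.877,0]]]' && python3 -m jog '[[[0,0,0,0],[0,0,0,0],[0,0,0,0],[0,0,0,0],[0,0,0,0],[0,0,0,0],[0,0,0,0],[0,0,0,0],[0,0,0,0]]]' -1
```

```text
time_s: 4.45
tcp_pos: [0.4605, 0.0172, 0.063]
tcp_rot: [0.708, 0.706, 0.0, 0.0]
wrist_force: [0.3, -0.1, -0.5]
opening: 0.0855
finger_force: 0.0
time_s: 5.58
tcp_pos: [0.4601, 0.0174, 0.0624]
tcp_rot: [0.708, 0.706, 0.0, 0.0]
wrist_force: [-1.4, -1.0, 7.2]
opening: 0.0238
finger_force: 58.3
```

Opening 23.8 mm and a 7 N upward reaction suggest I'm holding above the knob's widest part, so I'll regrasp 8 mm lower.

```bash
python3 -m jog '[[[0,0,0,0],[0,0,0,0],[0,0,0,0],[0,0,-0.032,0],[0,0,-0.032,0]]]' 0 && python3 -m jog '[[[0,0,0,0],[0,0,0,0],[0,0,0,0],[0,0,0,0],[0,0,0,0],[0,0,0,0],[0,0,0,0]]]' -1; python3 - <<'E'
from h import *
for c in("side",):
    i=snapshot(c); cv2.imwrite("pics/s2.png",cv2.resize(i[200:290,310:410],None,fx=5,fy=5))
E
```

```text
time_s: 6.2
tcp_pos: [0.4597, 0.0174, 0.0533]
tcp_rot: [0.708, 0.706, -0.0, -0.001]
wrist_force: [-0.4, -0.1, 0.9]
opening: 0.0425
finger_force: 0.0
time_s: 7.08
tcp_pos: [0.46, 0.0174, 0.054]
tcp_rot: [0.708, 0.706, -0.0, -0.0]
wrist_force: [-1.0, -0.0, -0.5]
opening: 0.0236
finger_force: 58.0
```

View pics/s2.png

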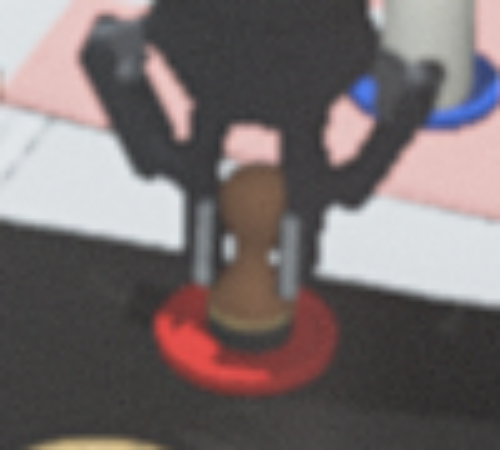

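The knob sits well between the pads and the stamp is upright. Next I lift it and park it on the spare coaster.

```bash
python3 -m jog '[[[0,0,0.1,0],[0,0,0.25,0],[0,0,0.35,0],[0.2,0.02,0.35,0],[0.4,0.04,0.35,0],[0.55,0.058,0.35,0],[0.596,0.058,0.35,0],[0.596,0.058,0.35,0]]]' && python3 -m jog '[[[0,0,-0.1,0],[0,0,-0.2,0],[0,0,-0.28,0],[0,0,-0.33,0],[0,0,-0.346,0],[0,0,-0.346,0],[0,0,-0.346,0]]]' && python3 -m jog '[[[0,0,0,0],[0,0,0,0],[0,0,0,0],[0,0,0,0]]]' 0
python3 - <<'E'
from h import *
i=snapshot("side"); cv2.imwrite("pics/s3.png",cv2.resize(i[180:300,220:380],None,fx=4,fy=4))
E
```

```text
time_s: 8.12
tcp_pos: [0.6088, 0.0318, 0.141]
tcp_rot: [0.708, 0.706, -0.0, -0.0]
wrist_force: [-0.5, -0.2, -0.6]
opening: 0.0239
finger_force: 58.4
time_s: 9.0
tcp_pos: [0.6094, 0.0319, 0.0558]
tcp_rot: [0.708, 0.706, 0.0, 0.0]
wrist_force: [0.4, 0.5, 0.4]
opening: 0.0238
finger_force: 58.4
time_s: 9.5
tcp_pos: [0.6091, 0.0319, 0.0551]
tcp_rot: [0.708, 0.706, 0.0, 0.0]
wrist_force: [-0.4, 0.3, -0.5]
opening: 0.0428
finger_force: 0.0
```

View pics/s3.png

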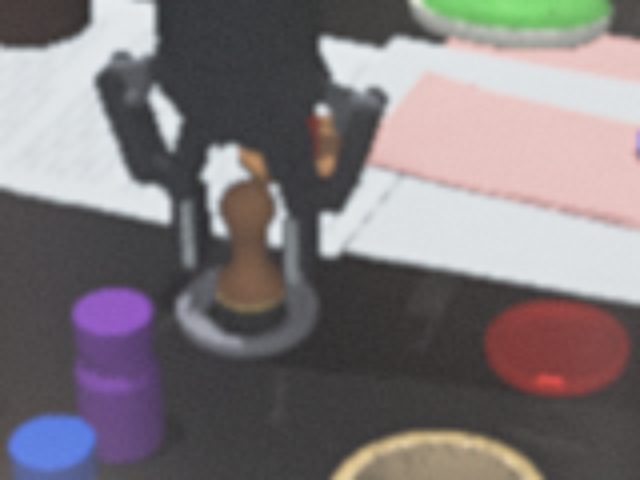

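Stamp is upright in the spare coaster. Marker next.

```bash
python3 -m jog '[[[0,0,0.25,0],[0,0,0.5,0],[0,0,0.6,0],[0.04,-0.25,0.6,0],[0.092,-0.45,0.6,0],[0.092,-0.584,0.6,0],[0.092,-0.584,0.6,0],[0.092,-0.584,0.6,0]]]' && python3 -m jog '[[[0,0,0,0],[0,0,-0.2,0],[0,0,-0.4,0],[0,0,-0.5,0],[0,0,-0.57,0],[0,0,-0.585,0],[0,0,-0.585,0],[0,0,-0.585,0]]]' 0.4 && python3 -m jog '[[[0,0,0,0],[0,0,0,0],[0,0,0,0],[0,0,0,0],[0,0,0,0],[0,0,0,0],[0,0,0,0]]]' -1
python3 - <<'E'
from h import *
i=snapshot("side"); cv2.imwrite("pics/s4.png",cv2.resize(i[140:240,230:350],None,fx=5,fy=5))
E
```

```text
time_s: 10.55
tcp_pos: [0.632, -0.1135, 0.205]
tcp_rot: [0.708, 0.706, 0.0, -0.0]
wrist_force: [-0.7, 0.2, 0.0]
opening: 0.043
finger_force: 0.0
time_s: 11.55
tcp_pos: [0.6326, -0.1142, 0.06]
tcp_rot: [0.708, 0.706, 0.0, 0.001]
wrist_force: [0.3, 0.2, -0.0]
opening: 0.0597
finger_force: 0.0
time_s: 12.42
tcp_pos: [0.6324, -0.1142, 0.0592]
tcp_rot: [0.708, 0.706, 0.0, 0.0]
wrist_force: [1.5, 0.5, 5.5]
opening: 0.0263
finger_force: 58.2
```

View pics/s4.png

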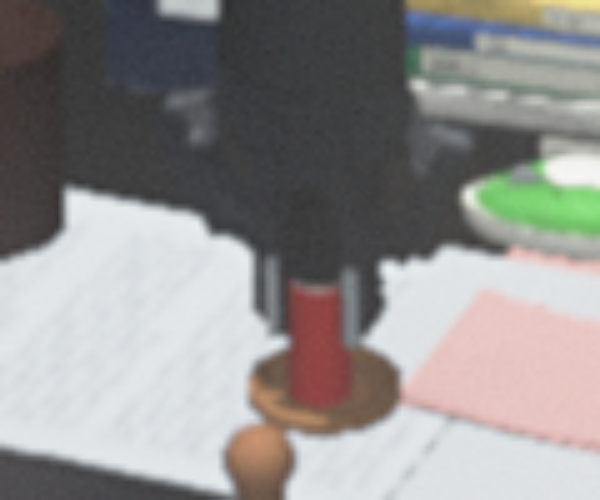

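```bash
python3 -m jog '[[[0,0,0.1,0],[0,0,0.25,0],[0,0,0.4,0],[-0.15,0.11,0.4,0],[-0.35,0.27,0.4,0],[-0.55,0.42,0.4,0],[-0.66,0.51,0.4,0],[-0.69,0.532,0.4,0],[-0.69,0.532,0.4,0],[-0.69,0.532,0.4,0]]]' && python3 -m jog '[[[0,0,-0.1,0],[0,0,-0.25,0],[0,0,-0.33,0],[0,0,-0.38,0],[0,0,-0.396,0],[0,0,-0.396,0],[0,0,-0.396,0]]]' && python3 -m jog '[[[0,0,0,0],[0,0,0,0],[0,0,0,0],[0,0,0,0]]]' 0.2 && python3 -m jog '[[[0,0,0.1,0],[0,0,0.3,0],[0,0,0.5,0],[0,0,0.5,0],[0.3,0.03,0.5,0],[0.5,0.05,0.5,0],[0.596,0.05,0.5,0],[0.596,0.05,0.5,0],[0.596,0.05,0.5,0]]]'
python3 - <<'E'
from wf import *
i,M=wf(["red_marker_centre","stamp_centre","coaster_wood"]);j=snapshot("side")
cv2.imwrite("pics/s5.png",np.hstack([j[160:360,160:460],cv2.resize(i,(267,200))]))
E
```

```text
time_s: 13.72
tcp_pos: [0.4602, 0.0184, 0.1586]
tcp_rot: [0.708, 0.706, -0.0, -0.0]
wrist_force: [0.5, 0.9, -1.2]
opening: 0.0256
finger_force: 58.2
time_s: 14.6
tcp_pos: [0.4599, 0.0188, 0.0604]
tcp_rot: [0.708, 0.706, 0.0, 0.0]
wrist_force: [0.6, -0.0, -0.4]
opening: 0.0259
finger_force: 57.9
time_s: 15.1
tcp_pos: [0.4596, 0.0189, 0.0598]
tcp_rot: [0.708, 0.706, 0.0, 0.0]
wrist_force: [-0.4, 0.0, 0.1]
opening: 0.0514
finger_force: 0.0
time_s: 16.23
tcp_pos: [0.6078, 0.0314, 0.1839]
tcp_rot: [0.708, 0.706, -0.001, -0.001]
wrist_force: [-1.2, 0.4, 0.6]
opening: 0.0513
finger_force: 0.0
16.225 [0.6078 0.0314 0.1839] [ 1.    -0.002 -0.002] [0.609 0.097 0.301]
red_marker_centre [(0.93, array([0.473, 0.024, 0.08 ]), array([ 71., 274.])), (0.5, array([ 0.446, -0.17 ,  0.012]), array([121., 472.]))]
stamp_centre [(0.71, array([0.611, 0.036, 0.067]), array([322., 245.]))]
coaster_wood [(0.69, array([ 0.632, -0.109,  0.006]), array([349., 402.]))]
```

View pics/s5.png

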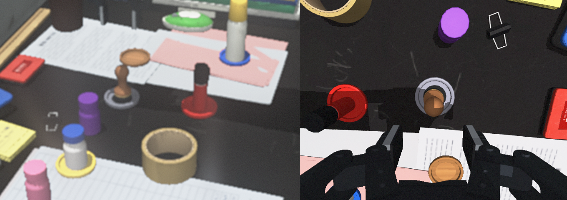

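Marker stands in red and the stamp is still fine on spare. Stamp to wood.

```bash
python3 -m jog '[[[0,0,-0.2,0],[0,0,-0.35,0],[0,0,-0.45,0],[0,0,-0.516,0],[0,0,-0.516,0],[0,0,-0.516,0]]]' && python3 -m jog '[[[0,0,0,0],[0,0,0,0],[0,0,0,0],[0,0,0,0],[0,0,0,0],[0,0,0,0],[0,0,0,0]]]' -1 && python3 -m jog '[[[0,0,0.1,0],[0,0,0.25,0],[0,0,0.35,0],[0.02,-0.15,0.35,0],[0.05,-0.35,0.35,0],[0.084,-0.54,0.35,0],[0.084,-0.59,0.35,0],[0.084,-0.59,0.35,0],[0.084,-0.59,0.35,0]]]' && python3 -m jog '[[[0,0,-0.1,0],[0,0,-0.2,0],[0,0,-0.28,0],[0,0,-0.33,0],[0,0,-0.346,0],[0,0,-0.346,0],[0,0,-0.346,0]]]' && python3 -m jog '[[[0,0,0,0],[0,0,0,0],[0,0,0,0],[0,0,0,0]]]' 0
```

```text
time_s: 17.23
tcp_pos: [0.6091, 0.0314, 0.057]
tcp_rot: [0.708, 0.706, 0.001, 0.001]
wrist_force: [0.2, 0.6, 1.5]
opening: 0.0513
finger_force: 0.0
time_s: 18.1
tcp_pos: [0.6089, 0.0314, 0.0569]
tcp_rot: [0.708, 0.706, 0.0, 0.0]
wrist_force: [-1.3, 0.3, 6.5]
opening: 0.0238
finger_force: 58.3
time_s: 19.23
tcp_pos: [0.6296, -0.1148, 0.1434]
tcp_rot: [0.708, 0.707, 0.0, -0.0]
wrist_force: [0.9, -0.7, -0.3]
opening: 0.0239
finger_force: 58.8
time_s: 20.1
tcp_pos: [0.6298, -0.1161, 0.0573]
tcp_rot: [0.708, 0.706, 0.0, 0.0]
wrist_force: [-0.1, 0.8, -0.3]
opening: 0.0237
finger_force: 58.9
time_s: 20.6
tcp_pos: [0.6296, -0.1161, 0.0568]
tcp_rot: [0.708, 0.706, 0.0, 0.0]
wrist_force: [0.2, -0.3, 0.1]
opening: 0.0427
finger_force: 0.0
```

```bash
python3 -m jog '[[[0,0,0.25,0],[0,0,0.5,0],[0,0,0.7,0],[0,0.2,0.7,0],[0,0.4,0.7,0],[-0.034,0.6,0.7,0],[-0.034,0.8,0.7,0],[-0.034,1,0.7,0],[-0.034,1,0.7,0],[-0.034,1,0.7,0]]]'
python3 - <<'E'
from wf import *
i,M=wf(["ink_jar_centre","coaster_yellow"]);j=snapshot("side")
cv2.imwrite("pics/s6.png",np.hstack([j[160:400,160:460],cv2.resize(i,(480,360))[:240]]))
E
```

```text
time_s: 21.85
tcp_pos: [0.621, 0.1336, 0.2317]
tcp_rot: [0.708, 0.706, -0.0, 0.0]
wrist_force: [0.4, -0.7, 0.5]
opening: 0.0426
finger_force: 0.0
21.85 [0.621  0.1336 0.2317] [ 1.    -0.002 -0.   ] [0.622 0.199 0.349]
ink_jar_centre [(0.92, array([0.624, 0.23 , 0.077]), array([322.,  80.])), (0.69, array([0.633, 0.138, 0.069]), array([335., 228.]))]
coaster_yellow [(0.67, array([0.626, 0.225, 0.01 ]), array([323.,  99.]))]
```

View pics/s6.png

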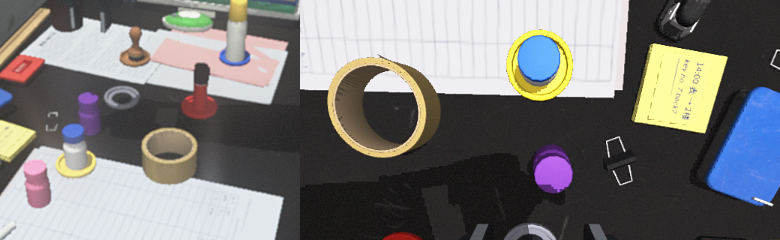

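Stamp is upright in wood. In the wrist view, the blue cap top is at about (319,77) and the yellow coaster at about (320,87).

```bash
python3 - <<'E'
from h import *
print(px("wrist",318.7,77.3,.076),px("wrist",320,86.7,.01))
E
```

```text
[0.62300629 0.23151547 0.076     ] [0.62409917 0.23298672 0.01      ]
```

```bash
python3 -m jog '[[[0.004,0.2,0,0],[0.004,0.394,0,0],[0.004,0.394,0,0],[0.004,0.394,-0.2,0],[0.004,0.394,-0.4,0],[0.004,0.394,-0.55,0],[0.004,0.394,-0.64,0],[0.004,0.394,-0.64,0],[0.004,0.394,-0.64,0]]]' 0.4 && python3 -m jog '[[[0,0,0,0],[0,0,0,0],[0,0,0,0],[0,0,0,0],[0,0,0,0],[0,0,0,0],[0,0,0,0]]]' -1
python3 - <<'E'
from h import *
i=snapshot("side"); cv2.imwrite("pics/s7.png",cv2.resize(i[230:350,170:310],None,fx=4,fy=4))
E
```

```text
time_s: 23.18
tcp_pos: [0.6228, 0.2318, 0.0732]
tcp_rot: [0.708, 0.706, 0.001, 0.0]
wrist_force: [-0.1, 0.1, 0.4]
opening: 0.0593
finger_force: 0.0
time_s: 24.05
tcp_pos: [0.6225, 0.2326, 0.0733]
tcp_rot: [0.708, 0.706, 0.001, 0.0]
wrist_force: [-1.8, -1.5, 6.2]
opening: 0.0337
finger_force: 59.0
```

View pics/s7.png

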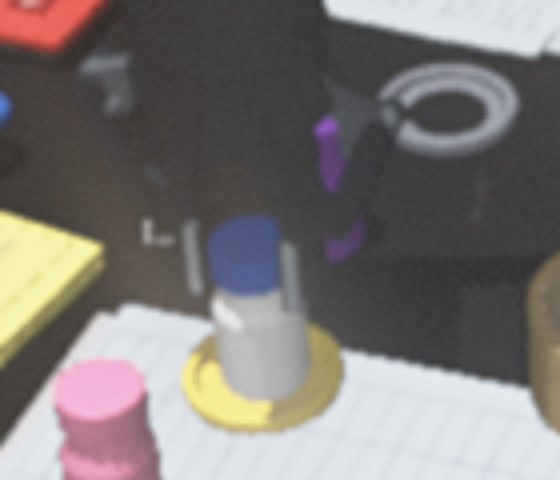

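```bash
python3 -m jog '[[[0,0,0.1,0],[0,0,0.25,0],[0,0,0.44,0],[0,0,0.44,0],[-0.01,-0.15,0.44,0],[-0.03,-0.35,0.44,0],[-0.054,-0.55,0.44,0],[-0.054,-0.75,0.44,0],[-0.054,-0.806,0.44,0],[-0.054,-0.806,0.44,0]]]' && python3 -m jog '[[[0,0,0,0],[0,0,-0.15,0],[0,0,-0.3,0],[0,0,-0.38,0],[0,0,-0.42,0],[0,0,-0.436,0],[0,0,-0.436,0],[0,0,-0.436,0]]]' && python3 -m jog '[[[0,0,0,0],[0,0,0,0],[0,0,0,0],[0,0,0,0]]]' 0.4 && python3 -m jog '[[[0,0,0.2,0],[0,0,0.4,0],[0,0,0.7,0],[0,0,0.7,0],[-0.2,-0.2,0.7,0],[-0.4,-0.4,0.7,0],[-0.5,-0.5,0.7,0],[-0.5,-0.5,0.7,0]]]'
python3 - <<'E'
from wf import *
i,M=wf(["ink_jar_centre","yellow_bottle_centre","coaster_blue"]);j=snapshot("side")
cv2.imwrite("pics/s8.png",np.hstack([j[160:400,160:460],cv2.resize(i,(480,360))[:240]]))
E
```

```text
time_s: 25.35
tcp_pos: [0.6085, 0.0305, 0.1814]
tcp_rot: [0.708, 0.706, -0.0, -0.0]
wrist_force: [-0.8, 0.4, -0.3]
opening: 0.0331
finger_force: 59.7
time_s: 26.35
tcp_pos: [0.609, 0.0309, 0.0736]
tcp_rot: [0.708, 0.706, 0.0, 0.0]
wrist_force: [-0.5, 0.2, -0.9]
opening: 0.0332
finger_force: 59.6
time_s: 26.85
tcp_pos: [0.6086, 0.0309, 0.0728]
tcp_rot: [0.708, 0.706, -0.0, -0.0]
wrist_force: [0.2, -0.6, 0.3]
opening: 0.0599
finger_force: 0.0
time_s: 27.85
tcp_pos: [0.4819, -0.0959, 0.2476]
tcp_rot: [0.709, 0.705, -0.0, -0.0]
wrist_force: [-1.0, 0.3, -0.4]
opening: 0.06
finger_force: 0.0
27.85 [ 0.4819 -0.0959  0.2476] [ 1.    -0.005 -0.   ] [ 0.483 -0.03   0.365]
ink_jar_centre [(0.74, array([0.603, 0.028, 0.073]), array([510.,  36.]))]
yellow_bottle_centre [(0.74, array([ 0.435, -0.162,  0.106]), array([247., 339.])), (0.66, array([0.604, 0.03 , 0.075]), array([512.,  32.]))]
coaster_blue [(0.68, array([ 0.446, -0.165,  0.012]), array([277., 293.]))]
```

View pics/s8.png

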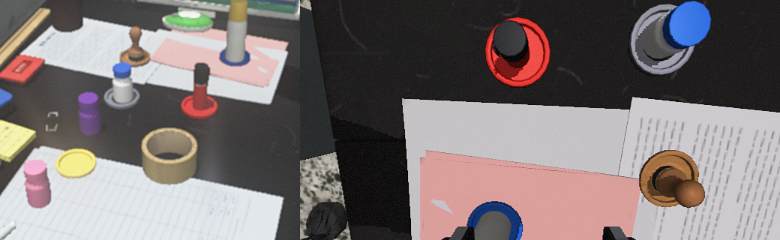

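```bash
python3 -m jog '[[[-0.212,-0.292,0,0],[-0.212,-0.292,0,0],[-0.212,-0.292,0,0],[-0.212,-0.292,-0.2,0],[-0.212,-0.292,-0.35,0],[-0.212,-0.292,-0.45,0],[-0.212,-0.292,-0.486,0],[-0.212,-0.292,-0.486,0],[-0.212,-0.292,-0.486,0]]]' 0.6 && python3 -m jog '[[[0,0,0,0],[0,0,0,0],[0,0,0,0],[0,0,0,0],[0,0,0,0],[0,0,0,0],[0,0,0,0]]]' -1
python3 - <<'E'
from h import *
i=snapshot("side"); cv2.imwrite("pics/s9.png",cv2.resize(i[120:240,330:470],None,fx=4,fy=4))
E
```

```text
time_s: 29.22
tcp_pos: [0.4312, -0.1671, 0.1273]
tcp_rot: [0.708, 0.706, 0.0, 0.001]
wrist_force: [0.9, 0.7, 0.5]
opening: 0.0684
finger_force: 0.0
time_s: 30.1
tcp_pos: [0.4306, -0.1673, 0.127]
tcp_rot: [0.708, 0.706, -0.0, 0.0]
wrist_force: [-4.0, 0.3, 7.9]
opening: 0.0368
finger_force: 58.9
```

View pics/s9.png

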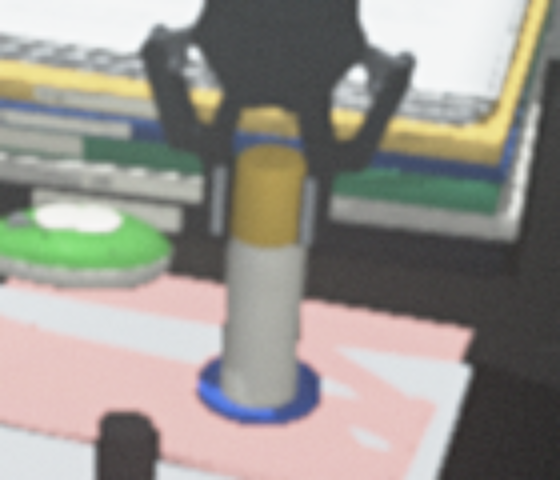

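```bash
python3 -m jog '[[[0,0,0.1,0],[0,0,0.25,0],[0,0,0.4,0],[0,0,0.54,0],[0.05,0.1,0.54,0],[0.13,0.27,0.54,0],[0.21,0.44,0.54,0],[0.29,0.61,0.54,0],[0.36,0.76,0.54,0],[0.38,0.8,0.54,0]]]' && python3 -m jog '[[[0.07,0.15,0,0],[0.15,0.32,0,0],[0.23,0.49,0,0],[0.31,0.65,0,0],[0.37,0.77,0,0],[0.386,0.805,0,0],[0.386,0.805,0,0],[0.386,0.805,0,0],[0.386,0.805,0,0]]]'
python3 - <<'E'
from wf import *
i,M=wf(["coaster_yellow"]);j=snapshot("side")
cv2.imwrite("pics/s10.png",np.hstack([j[130:400,140:440],cv2.resize(i,(480,360))[:270]]))
E
```

```text
time_s: 31.4
tcp_pos: [0.526, 0.0347, 0.2612]
tcp_rot: [0.707, 0.707, -0.0, -0.0]
wrist_force: [-0.0, -1.1, -2.0]
opening: 0.0369
finger_force: 60.1
time_s: 32.52
tcp_pos: [0.622, 0.2332, 0.2617]
tcp_rot: [0.708, 0.706, 0.0, 0.0]
wrist_force: [-0.2, -0.9, -1.1]
opening: 0.0366
finger_force: 60.2
32.525 [0.622  0.2332 0.2617] [ 1.    -0.003  0.   ] [0.623 0.299 0.379]
coaster_yellow [(0.93, array([0.624, 0.233, 0.004]), array([319., 211.]))]
```

View pics/s10.png

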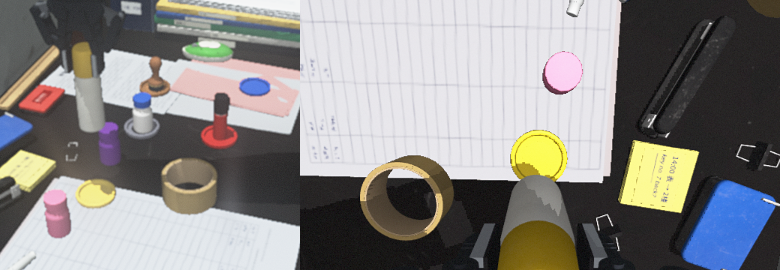

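Bottle hangs straight above the yellow coaster (network puts it at 0.624, 0.233). Lowering slowly.

```bash
python3 -m jog '[[[0,0,-0.12,0],[0,0,-0.25,0],[0,0,-0.37,0],[0,0,-0.45,0],[0,0,-0.5,0],[0,0,-0.525,0],[0,0,-0.535,0],[0,0,-0.535,0],[0,0,-0.535,0]]]' && python3 -m jog '[[[0,0,0,0],[0,0,0,0],[0,0,0,0],[0,0,0,0],[0,0,0,0]]]' 0.5 && python3 -m jog '[[[0,0,0.1,0],[0,0,0.3,0],[0,0,0.5,0],[0,0,0.5,0],[-0.02,-0.2,0.5,0],[-0.04,-0.4,0.5,0],[-0.054,-0.6,0.5,0],[-0.054,-0.808,0.5,0],[-0.054,-0.808,0.5,0],[-0.054,-0.808,0.5,0]]]'
python3 - <<'E'
from wf import *
i,M=wf(["ink_jar_centre","coaster_spare"]);j=snapshot("side")
cv2.imwrite("pics/s11.png",np.hstack([j[130:400,140:440],cv2.resize(i,(480,360))[:270]]))
E
```

```text
time_s: 33.8
tcp_pos: [0.6224, 0.2343, 0.1281]
tcp_rot: [0.708, 0.706, 0.001, 0.0]
wrist_force: [0.1, 2.5, -0.8]
opening: 0.0367
finger_force: 60.3
time_s: 34.42
tcp_pos: [0.6221, 0.2341, 0.1275]
tcp_rot: [0.708, 0.706, 0.0, 0.0]
wrist_force: [0.3, 0.5, 1.0]
opening: 0.064
finger_force: 0.0
time_s: 35.67
tcp_pos: [0.6085, 0.0324, 0.252]
tcp_rot: [0.708, 0.706, -0.0, -0.0]
wrist_force: [-0.2, 0.0, -0.8]
opening: 0.0641
finger_force: 0.0
35.675 [0.6085 0.0324 0.252 ] [ 1.    -0.003 -0.001] [0.61  0.098 0.369]
ink_jar_centre [(0.96, array([0.633, 0.135, 0.072]), array([354.,  76.])), (0.85, array([0.61 , 0.038, 0.078]), array([319., 224.]))]
coaster_spare [(0.78, array([0.625, 0.04 , 0.006]), array([337., 205.]))]
```

View pics/s11.png

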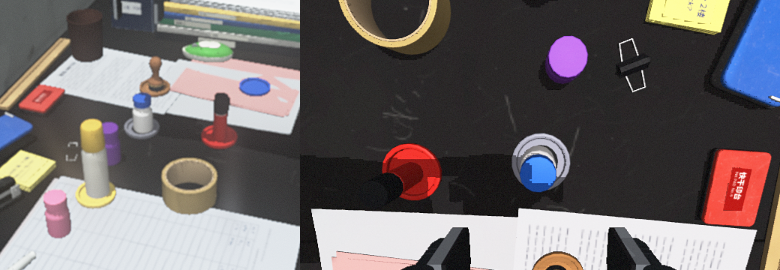

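```bash
python3 -m jog '[[[0,0,-0.25,0],[0,0,-0.45,0],[0,0,-0.6,0],[0,0,-0.69,0],[0,0,-0.717,0],[0,0,-0.717,0],[0,0,-0.717,0]]]' && python3 -m jog '[[[0,0,0,0],[0,0,0,0],[0,0,0,0],[0,0,0,0],[0,0,0,0],[0,0,0,0],[0,0,0,0]]]' -1 && python3 -m jog '[[[0,0,0.1,0],[0,0,0.25,0],[0,0,0.44,0],[-0.1,-0.11,0.44,0],[-0.25,-0.29,0.44,0],[-0.4,-0.46,0.44,0],[-0.55,-0.63,0.44,0],[-0.67,-0.77,0.44,0],[-0.722,-0.825,0.44,0],[-0.722,-0.825,0.44,0]]]' && python3 -m jog '[[[0,0,0,0],[0,0,-0.15,0],[0,0,-0.3,0],[0,0,-0.38,0],[0,0,-0.42,0],[0,0,-0.436,0],[0,0,-0.436,0],[0,0,-0.436,0]]]' && python3 -m jog '[[[0,0,0,0],[0,0,0,0],[0,0,0,0],[0,0,0,0]]]' 0.4 && python3 -m jog '[[[0,0,0.2,0],[0,0,0.5,0],[0,0,0.7,0],[-0.1,-0.3,0.7,0],[-0.2,-0.6,0.7,0],[-0.3,-0.9,0.7,0],[-0.3,-0.9,0.7,0],[-0.3,-0.9,0.7,0],[-0.3,-0.9,0.7,0]]]'
python3 - <<'E'
from h import *
t,j=snapshot("top"),snapshot("side")
cv2.imwrite("pics/end.png",np.hstack([cv2.resize(t[150:350,180:540],None,fx=1.15,fy=1.15)[:230],j[140:370,160:460]]))
for n in["tape_roll_centre"]: print(find("top",n)[:1],find("side",n)[:1])
E
```

```text
time_s: 36.75
tcp_pos: [0.6091, 0.0323, 0.0745]
tcp_rot: [0.708, 0.706, 0.001, 0.001]
wrist_force: [-0.3, -0.7, 0.1]
opening: 0.064
finger_force: 0.0
time_s: 37.62
tcp_pos: [0.6089, 0.0321, 0.0741]
tcp_rot: [0.708, 0.706, 0.0, 0.0]
wrist_force: [-1.6, -0.2, 6.2]
opening: 0.0334
finger_force: 59.2
time_s: 38.88
tcp_pos: [0.4276, -0.1748, 0.1836]
tcp_rot: [0.709, 0.706, 0.0, 0.0]
wrist_force: [0.6, 0.1, -0.8]
opening: 0.0336
finger_force: 59.8
time_s: 39.88
tcp_pos: [0.4284, -0.1742, 0.0749]
tcp_rot: [0.708, 0.706, 0.0, 0.001]
wrist_force: [0.0, 0.1, -0.3]
opening: 0.0338
finger_force: 59.8
time_s: 40.38
tcp_pos: [0.4281, -0.1742, 0.0743]
tcp_rot: [0.708, 0.706, 0.0, 0.0]
wrist_force: [-0.1, -0.7, -0.6]
opening: 0.0597
finger_force: 0.0
time_s: 41.5
tcp_pos: [0.3531, -0.3988, 0.2491]
tcp_rot: [0.708, 0.706, 0.0, -0.0]
wrist_force: [-0.6, -0.1, 0.2]
opening: 0.0595
finger_force: 0.0
[(0.56, array([0.475, 0.201, 0.048]), array([260., 278.]))] [(0.58, array([0.466, 0.211, 0.028]), array([328., 321.]))]
```

View pics/end.png

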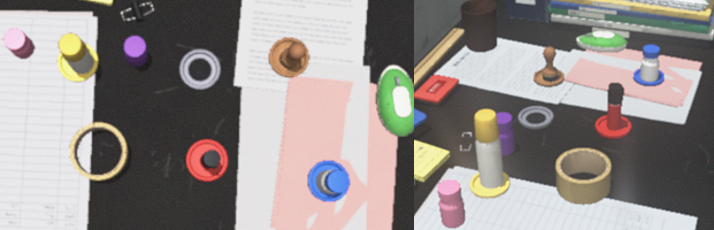

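Both views show all four things upright in their own coasters, the grey one empty, and the tape roll and the pink and purple jars unmoved.

```bash
python3 -c "from cell import *; print(close_job())"
```

```text
the job is handed in; nothing more can be done
None
```

Job handed in at about 42 s: marker in red, bottle in yellow, ink jar in blue and stamp in wood, all upright in the final pictures, with the grey coaster empty and the tape roll where it was.

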